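# Light on, white balance, picture: operate a microscope camera

### The job

Photograph the specimen that lies under the stereo microscope: press down the raised end of the black rocker switch on the ring light's supply box fully home, so that the light is on, then tap the round white-balance key on the camera's control pad, and then tap the long picture key on the same pad. Use light fingertip touches and let each key come fully up again before you go on. Leave the other keys, the knobs and everything else on the bench as they are; nothing is to be picked up or pushed about, and the hand finishes clear.

Things in the scene. Friction and masses are not known exactly. Their poses are not given: they have to be found in the camera images.
- lamp_box: Supply box of the ring light: cream plastic desk box 110 mm (its x) by 210 mm (its y), flat top 45 mm above the bench, 0.95 kg, standing loose on rubber feet. Origin: centre of its underside; +z up, its near side is -x. On its top, at y = +70 mm, sits the rocker switch; at y = -70, -34 and +2 mm (x = 0) stand three black knobs 25 mm across and 18 mm high. It may stand left or right of the camera pad, turned up to 0.4 rad.
- ring_rocker (a joint): Rocker switch of the ring light, angle in rad: 0 = off (near half raised, far half level), 0.32 = on (near half level, far half raised). It stays where it is left, so press it fully home (beyond 0.25 counts as on); pushing at the raised end takes about 2 N. Like the keys it has a firm stop at the end of its travel: come down on them slowly, and never lean on them (over 25 N is rough).
- rocker_raised_end (a point): Point on the top of the rocker's near half, 14 mm from the pivot, where to press. The black paddle is 36 mm long (along the box's x) and 24 mm wide, with a shallow V top; the pivot lies 51 mm above the bench at the box's x = 0, y = 70 mm. When off this point is 55.4 mm above the bench, when on 51 mm, 6 mm above the box top around it.
- knob0 (a joint): Brightness knob at the box's y = -70 mm, angle in rad, 0 at the start; not to be turned.
- knob1 (a joint): Brightness knob at the box's y = -34 mm, angle in rad, 0 at the start; not to be turned.
- knob2 (a joint): Brightness knob at the box's y = +2 mm, angle in rad, 0 at the start; not to be turned.
- camera_pad: Control pad of the microscope camera: light grey plastic desk pad 120 mm (its x) by 150 mm (its y), flat top 32 mm above the bench, 0.4 to 0.7 kg, standing loose on rubber feet. Origin: centre of its underside; +z up, its near side is -x. Four black keys stand 7 mm proud: in the far row (x = +26 mm) a round one (y = +46 mm) and two square ones (y = 0 and -46 mm), and one long key near the robot (x = -28 mm, y = 0). Turned up to 0.4 rad.
- white_balance_key (a joint): Travel of the round white-balance key in m: 0 = up, 0.004 = fully down; it registers beyond 0.0025. A spring pushes it up: 1.1 N to start, 3.3 N fully down.
- white_balance_key_top (a point): Centre of the top of the round white-balance key, 25 mm in diameter, the only round key; 39 mm above the bench when up.
- picture_key (a joint): Travel of the long picture key in m; same spring and travel as the round key.
- picture_key_top (a point): Centre of the top of the long picture key, 20 mm (pad's x) by 70 mm (pad's y), alone along the pad's near side; 39 mm above the bench when up.
- freeze_key (a joint): Travel of the square freeze key in the middle of the far row (20 x 20 mm, pad's x = 26 mm, y = 0) in m; not to be pressed.
- record_key (a joint): Travel of the square record key at the far row's other end (20 x 20 mm, pad's x = 26 mm, y = -46 mm) in m; not to be pressed.
- dish_center (a point): Centre of a closed glass dish, 61 mm across, 15 mm high, lying between box and pad. Leave alone.
- vial_center (a point): Centre of a small capped glass specimen vial standing between box and pad, 25 mm across, 54 mm high. Leave alone.
- lens_cap_center (a point): Centre of a black lens cap, 54 mm across, 13 mm high, lying between box and pad, farther out. Leave alone.
- stage_disc: White stage disc, 84 mm across, 5 mm thick, lying flat on the left; origin at the centre of its underside. Leave alone.
- forceps_center (a point): Middle of steel forceps lying flat, 125 mm long, 8 mm high, on the right. Leave alone.
- wash_bottle_center (a point): Wash bottle, 68 mm across, with a bent spout up to 242 mm high, standing far left; this point is 85 mm up on its axis. Leave alone.
- slide_box_center (a point): Centre of a plastic slide box 100 x 85 x 33 mm on the right. Leave alone.
There are look-alikes about, which are no part of the job. What is shaped like the lamp_box but blue or yellow is not meant.

How it is judged (in metres and radians):
On the way, in this order (a step that is already met when the one before it is completed fails the run):
1. the ring light's rocker is pressed home to on, with no camera key pressed (value of joint ring_rocker above 0.25 rad and value of joint each of white_balance_key, picture_key, freeze_key, record_key below 0.0012 m), for 0.1 s.
2. a finger presses the round white-balance key, with the light on and the picture key up (value of joint ring_rocker above 0.25 rad and value of joint white_balance_key above 0.0025 m and value of joint picture_key below 0.0012 m and contact force between the fingers and camera_pad above 0.3 N), for 0.04 s.
3. the white-balance key is up again and the pad is not touched (value of joint each of white_balance_key, picture_key below 0.0012 m and not (contact force between any of the fingers, the arm and camera_pad above 0.1 N)), for 0.05 s.
4. a finger presses the long picture key, with the light on and the white-balance key up (value of joint ring_rocker above 0.25 rad and value of joint picture_key above 0.0025 m and value of joint white_balance_key below 0.0012 m and contact force between the fingers and camera_pad above 0.3 N), for 0.04 s.
At the end, for the whole second after the job is handed in: The rocker is on (over 0.25 of 0.32 rad), all four camera keys are up (under 1.2 mm), box and pad stand at rest within 10 mm of where they were, the bystanders within 15 mm of where they were, and no knob is turned by more than 0.35 rad (all of step 1 and distance of each of lamp_box, camera_pad from where it was at the start of the episode below 0.01 m and linear speed of each of lamp_box, camera_pad below 0.01 m/s and distance of each of dish_center, vial_center, lens_cap_center, stage_disc, forceps_center, wash_bottle_center, slide_box_center from where it was at the start of the episode below 0.015 m and value of joint knob0 between -0.35 and 0.35 rad and value of joint knob1 between -0.35 and 0.35 rad and value of joint knob2 between -0.35 and 0.35 rad); the robot touches nothing.
It fails at once if a square key (freeze or record) is pressed (value of joint any of freeze_key, record_key above 0.002 m).
It fails at once if a camera key is pressed while the ring light is still off (value of joint ring_rocker below 0.16 rad and value of joint any of white_balance_key, picture_key above 0.002 m).
It fails at once if a knob is turned by more than 0.35 rad (value of joint any of knob0, knob1, knob2 above 0.35 rad or value of joint any of knob0, knob1, knob2 below -0.35 rad).
It fails at once if the box or the pad is touched roughly (over 25 N) (contact force between any of the fingers, the arm and lamp_box above 25 N or contact force between any of the fingers, the arm and camera_pad above 25 N).
It fails at once if something is lifted or pushed about (box or pad over 10 mm, anything else over 15 mm) (distance of any of lamp_box, camera_pad from where it was at the start of the episode above 0.01 m or distance of any of dish_center, vial_center, lens_cap_center, stage_disc, forceps_center, wash_bottle_center, slide_box_center from where it was at the start of the episode above 0.015 m).
It also fails if it takes over 45 s, if anything falls off the work surface, if the arm or the gripper's body presses on something with over 40 N, if the wrist force passes 120 N, or if a joint passes its speed limit or range.

### The arm

A 7-joint arm with a two-finger parallel gripper is mounted at the origin on the work surface. World frame = base frame: x ahead of the robot, y to its left, z up, the work surface at z = 0. Lengths are in mm, angles in rad, forces in N, time in s.
With the tool pointing down it reaches from about 400 to 850 mm from the base axis. Payload 10.4 kg.
Tool frame: the origin (TCP) lies at the very end of the fingers, on their centre line; the grasp point (between the pads) lies 19 mm behind it (hold_point_z is the z of the grasp point in the tool frame, in mm); z points along the fingers, y is the direction in which the jaws open and shut (so a half turn about z gives the same grasp; the last joint's range is limited). The gripper opens to 87 mm and grips with 3 to 60 N. Pads are 19 mm wide; open, the fingers measure 117 mm over their backs; the gripper's body (75 mm by 190 mm) begins 51 mm behind the grasp point.
Start: joints at [1.261, 0.332, -0.065, 1.46, 0.022, 1.35, -0.088], TCP at [176.824, -599.487, 222.576] pointing down, gripper open.
Joint ranges: [-2.6, 2.6], [-0.5, 2.12], [-1.47, 1.34], [0.16, 2.42], [-1.27, 4.41], [0.06, 2.06], [-2.6, 2.6]. Speed limits (rad/s): [2.22, 2.22, 2.79, 2.79, 3.14, 3.14, 3.14].

### API

Orientations are given as a rotation vector (axis times angle).
In Python, from rig import * gives the robot as it stands. The module is installed in compiled form; this text tells all that it offers.
- The arm moves only by the shell command python3 -m inch 'ROWS' [FORCE]. ROWS is text: rows parted by semicolons, each of 5 numbers parted by spaces: the shift along the world's x, y, z in cm, then the turn about the world's z in rad, then the opening, from 0 (shut) to 1 (fully open). A call has 1 to 12 rows; each row is the pose to reach, as a shift and turn from the pose commanded when the call began; what a row does not reach only later rows make up. A row lasts 1/12 s, in which the tool goes at most 41.7 mm and 7.16 degrees, less where a joint would pass 70% of its speed; a pose out of reach is approached as far as the arm can. A call with a gripper value outside its range is refused whole. The fingers move at their own pace and stop on an object; FORCE is the grip in N (left out, the last holds). Time passes only in rows, so rows that repeat a pose let the fingers close. It gives the time, the measured TCP pose, the force and the opening at its end, in the units of the state.
- observe(): the state, without advancing time (a new reading comes with each control period).
- capture(name): name is "scene" or "top" or "wrist"; returns the picture (400x640x3 uint8, blue, green, red); there is no depth.
- camera_model(name): a dict with "fov_y" (degrees; the focal length in pixels is half the picture's height over the tangent of half this angle, whatever the lens; pixels are square), "cx", "cy" (the principal point, pixels), "xyz" and "orientation" of the camera in the world. Camera axes: x right, y up, looking along -z (the intrinsics and any distortion apply to the point x, -y, -z); pixel columns grow to the right and rows downward; lengths in mm; the calibration is good to about 2 mm. The wrist camera is an equidistant fisheye: a pixel r from the principal point sees the ray r / f radians off the axis. A picture is of the moment at which its call begins: read the wrist's pose just before it. camera_model takes no time and is no camera call; for the wrist camera it gives the pose at the moment of the call.
- hand_in(): hands the job in, once; it reports no verdict.
The state is a dict: "t": time; "q": joint angles; "qd": joint speeds; "tau": joint torques, N m; "ee_pos": TCP position; "orientation": TCP orientation; "force": force on the tool from outside, world axes, zero at the start; "ft_torque": the same for the moment, N m; "width": finger opening in mm.
Only numpy, scipy, OpenCV 4.12 (cv2) and the standard library are available. Lean on these libraries where they do the work, as an engineer would, in place of code of your own. Each camera call takes 0.05 s, during which the arm holds its last target. There are 200 camera calls.

## Working session

There is one attempt and no reset: what is moved stays moved. The work goes in short steps, Python scripts to look and compute and a shell command to move; the robot and the scene stay as the last step left them, time stands still between calls to the robot, and variables do not carry over. Pictures are saved under pics/ and viewed, about 8 in all and at most 12, crops included, and the job is handed in when it is done.

```bash
mkdir -p pics; cat > h.py <<'E'
from rig import *
import numpy as np, cv2
from scipy.spatial.transform import Rotation as R
def snap(name,fn):
    m=camera_model(name); im=capture(name); cv2.imwrite('pics/'+fn,im); return m,im
def px2w(m,u,v,z,fish=False,H=400):
    f=H/2/np.tan(np.radians(m['fov_y'])/2)
    a,b=(u-m['cx'])/f,(v-m['cy'])/f
    if fish:
        r=np.hypot(a,b); s=np.sin(r)/r if r>1e-9 else 1; d=np.array([a*s,-b*s,-np.cos(r)])
    else: d=np.array([a,-b,-1.])
    d=R.from_rotvec(m['orientation']).apply(d); p=np.array(m['xyz'])
    return p+d*(z-p[2])/d[2]
E
python3 - <<'E'
from h import *
for n in('top','scene'):
    m,_=snap(n,n+'1.png'); print(n,m)
print(camera_model('wrist'));print(observe())
E
```

```text
top {'fov_y': 57.26497081800717, 'cx': 317.2643564957503, 'cy': 197.2772123037345, 'xyz': array([ 412.95493382,  -48.43374581, 1197.53686562]), 'orientation': array([ 0.03153215, -0.00870924, -1.54751696])}
scene {'fov_y': 54.456181609587986, 'cx': 320.91725759071875, 'cy': 199.50878453065258, 'xyz': array([1102.64424255,  609.30527029,  746.02193717]), 'orientation': array([0.45590492, 1.11929456, 2.12885678])}
{'fov_y': 65.70646984690485, 'cx': 322.00506692928883, 'cy': 201.8954313527107, 'xyz': array([ 254.0342331 , -577.11278818,  383.69670848]), 'orientation': array([-0.25524065,  0.19147289, -1.27364884])}
{'t': 0.1, 'q': array([ 1.26142459,  0.33284317, -0.06469879,  1.4608701 ,  0.02162562,
        1.34988899, -0.0885011 ]), 'qd': array([ 0.00110774, -0.00069228, -0.00043599, -0.00348046,  0.0002705 ,
       -0.0023318 ,  0.00054674]), 'tau': array([ 2.23573625e-03, -6.24547291e+01,  2.51566985e-02, -3.90713954e+01,
       -6.14134711e-02,  3.65851494e-02,  7.49760761e-05]), 'ee_pos': array([ 176.67414758, -599.14422428,  221.80586314]), 'orientation': array([-3.10807598e+00, -4.48769926e-01,  4.24620540e-04]), 'force': array([0.72196575, 0.79584151, 0.13595704]), 'ft_torque': array([ 0.03070701, -0.02646991,  0.06293067]), 'width': 87.18736583052008}
```

View pics/top1.png

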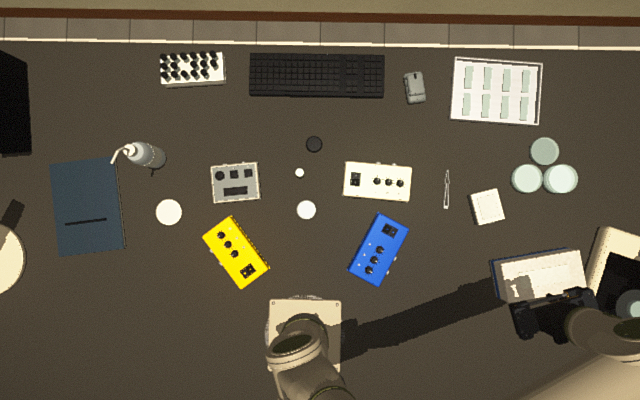

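The top view shows the grey pad at about (235,182) and the cream lamp box at (377,181), with the rocker near (355,180). The blue and yellow boxes are decoys. I'll enlarge the region that matters.

```bash
python3 - <<'E'
from h import *
im=cv2.imread('pics/top1.png')
a=cv2.resize(im[150:215,200:270],None,fx=7,fy=7,interpolation=cv2.INTER_CUBIC)
b=cv2.resize(im[150:215,340:420],None,fx=7,fy=7,interpolation=cv2.INTER_CUBIC)
a=a[:, :]; c=np.vstack([cv2.resize(im[150:210,205:265],None,fx=5,fy=5,interpolation=cv2.INTER_CUBIC)])
d=cv2.resize(im[150:210,335:425],None,fx=5,fy=5,interpolation=cv2.INTER_CUBIC)
cv2.imwrite('pics/crop1.png',np.hstack([c,d]))
m=camera_model('top')
for u,v,z in((235,182,32),(377,181,45),(355,180,51)):print(px2w(m,u,v,z))
E
```

```text
[485.51716762 232.97994072  32.        ]
[ 497.87633083 -217.86161157   45.        ]
[ 499.03394661 -148.22197248   51.        ]
```

View pics/crop1.png

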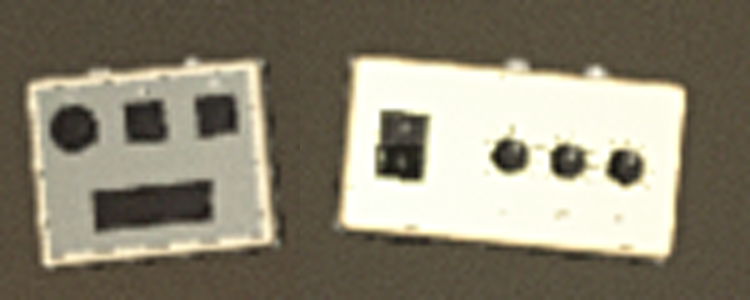

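```bash
python3 - <<'E'
from h import *
m=camera_model('top')
P=lambda a,b,z:px2w(m,205+a/5-.4,150+b/5-.4,z)[:2]
Q=lambda a,b,z:px2w(m,335+(a-300)/5-.4,150+b/5-.4,z)[:2]
bc=np.array([Q(*c,45) for c in((353,57),(685,85),(667,262),(340,228))])
pc=np.array([P(*c,32) for c in((28,82),(262,60),(276,242),(46,264))])
for n,c in(('box',bc),('pad',pc)):
    ctr=c.mean(0); ly=(c[0]+c[3]-c[1]-c[2])/2; lx=(c[0]+c[1]-c[2]-c[3])/2
    print(n,ctr,np.linalg.norm(lx),np.linalg.norm(ly),'yaw',np.arctan2(-ly[0],ly[1]),np.arctan2(lx[1],lx[0]))
    def W(x,y):
        a=np.arctan2(-ly[0],ly[1]);return ctr+[x*np.cos(a)-y*np.sin(a),x*np.sin(a)+y*np.cos(a)]
    print([W(0,70),W(-14,70)] if n=='box' else [W(26,46),W(-28,0)])
print('rocker',Q(403,146,51),'round',P(74,128,39),'pic',P(153,204,39))
k=[P(74,128,39),P(146,121,39),P(216,115,39)];print(k)
E
```

```text
box [ 497.31148654 -217.25225983] 110.0247362930797 207.5765644436089 yaw -0.07181865228190468 -0.06934649127493334
[array([ 502.33447157, -147.43270941]), array([ 488.37056149, -146.4281124 ])]
pad [485.60365015 232.40369287] 117.04829374685767 149.39123429601733 yaw 0.1167941420352909 0.11697180169025125
[array([506.06619578, 281.12005794]), array([457.79440537, 229.14088663])]
rocker [ 502.80965555 -148.76927259] round [505.62017029 281.69785164] pic [458.39344257 229.8736462 ]
[array([505.62017029, 281.69785164]), array([511.09428431, 235.87847374]), array([515.89856621, 191.35817191])]
```

Sizes come out right, and the keys agree with the outline to about 1 mm. I'll move above the rocker with the fingers shut.

```bash
python3 -m inch '2 2.9 0 -0.03 0; 4 5.8 0 -0.06 0; 6 8.7 0 -0.09 0; 8 11.6 0 -0.12 0; 10 14.5 0 -0.15 0; 12 17.4 0 -0.18 0; 14 20.3 0 -0.21 0; 16 23.2 0 -0.24 0; 18 26.1 0 -0.27 0; 20 29 0 -0.3 0; 22 31.9 0 -0.33 0; 24 34.8 0 -0.36 0' 10
python3 -m inch '2 2.9 -1 0 0; 4 5.8 -2 0 0; 6 8.7 -3 0 0; 7.1 10.4 -4 0 0; 7.1 10.4 -5 0 0; 7.1 10.4 -5 0 0; 7.1 10.4 -5 0 0;7.1 10.4 -5 0 0'
python3 - <<'E'
from h import *
o=observe();print(o['ee_pos'],o['orientation'],o['force'],o['width'])
m,im=snap('wrist','w1.png');
n=R.from_rotvec(o['orientation']).as_matrix();print(n)
E
```

```text
t: 1.1
ee_pos: [417.3, -249.8, 222.5]
orientation: [3.139, -0.117, -0.0]
force: [1.1, -0.3, -0.3]
width: 15.2
t: 1.77
ee_pos: [487.4, -148.8, 173.0]
orientation: [3.139, -0.118, 0.0]
force: [-0.3, 0.5, 0.5]
width: 0.2
[ 487.38854819 -148.84969128  172.95983794] [ 3.13882737e+00 -1.18115944e-01  7.22922135e-06] [-0.32485894  0.453329    0.50268693] 0.23920666150470238
[[ 9.97171882e-01 -7.51547635e-02 -1.58446994e-05]
 [-7.51547610e-02 -9.97171734e-01 -5.43467847e-04]
 [ 2.50443111e-05  5.43121660e-04 -9.99999852e-01]]
```

View pics/w1.png

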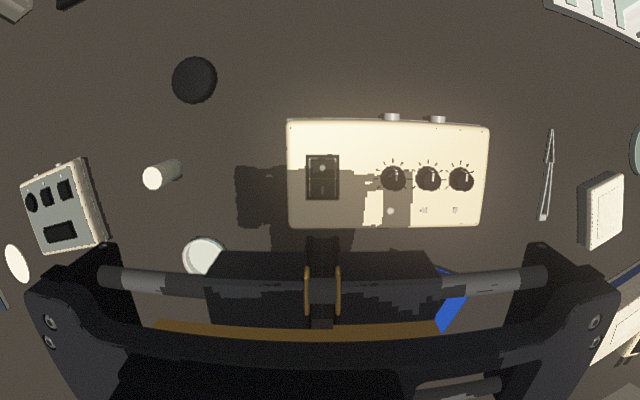

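The wrist view shows the rocker paddle at about (306–339, 155–200), centred on (322,178), and the shut fingers at (322,250–320). I'll check that against the estimate.

```bash
python3 - <<'E'
from h import *
m=camera_model('wrist')
for u,v,z in((322,155,51),(322,200,55),(306,178,51),(339,178,51),(322,178,50),(394,178,63),(461,179,63),(288,119,45),(489,128,45)):print(u,v,px2w(m,u,v,z,True))
E
```

```text
322 155 [ 526.30177557 -152.73895326   51.        ]
322 200 [ 484.22744752 -149.56566958   55.        ]
306 178 [ 505.69058629 -136.11037192   51.        ]
339 178 [ 503.35494841 -167.03519316   51.        ]
322 178 [ 504.31387509 -151.08518979   50.        ]
394 178 [ 502.64241205 -217.06341088   63.        ]
461 179 [ 497.71241203 -285.08625476   63.        ]
288 119 [ 562.02635521 -123.75171409   45.        ]
489 128 [ 545.51225644 -326.23112403   45.        ]
```

Wrist and top agree within 2–3 mm. Descending to a few mm above the rocker.

```bash
python3 -m inch '0.2 0 -2 0 0; 0.2 0 -4 0 0; 0.2 0 -6 0 0; 0.2 0 -7.5 0 0; 0.2 0 -9 0 0; 0.2 0 -10 0 0; 0.2 0 -10.6 0 0; 0.2 0 -11 0 0; 0.2 0 -11 0 0; 0.2 0 -11 0 0'
python3 - <<'E'
from h import *
o=observe();print(o['ee_pos'],o['force']);snap('wrist','w2.png')
E
```

```text
t: 2.65
ee_pos: [490.2, -147.7, 63.2]
orientation: [3.139, -0.115, 0.001]
force: [0.4, -0.4, 0.2]
width: 0.6
[ 490.15711986 -147.72233096   63.16481503] [ 0.44678885 -0.42406026  0.22860188]
```

View pics/w2.png

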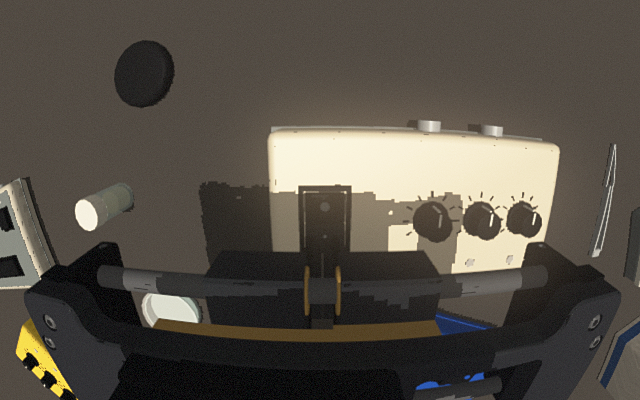

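The fingers at x≈322 sit on the paddle, which is centred near x≈325. Pressing slowly, in 1 mm rows.

```bash
python3 -m inch '0 0 -0.2 0 0; 0 0 -0.4 0 0; 0 0 -0.6 0 0; 0 0 -0.7 0 0; 0 0 -0.8 0 0; 0 0 -0.9 0 0; 0 0 -1 0 0; 0 0 -1.05 0 0; 0 0 -1.1 0 0; 0 0 -1.15 0 0;0 0 -1.15 0 0'; python3 -m inch '0 0 -0.05 0 0; 0 0 -0.1 0 0; 0 0 -0.1 0 0'
```

```text
t: 3.62
ee_pos: [489.8, -147.5, 51.4]
orientation: [3.139, -0.115, -0.0]
force: [-3.0, -0.6, 6.7]
width: 0.2
t: 3.87
ee_pos: [489.9, -147.5, 51.2]
orientation: [3.139, -0.115, -0.0]
force: [-7.2, 2.2, 17.1]
width: 0.6
```

At the stop: z 51.2, 17 N. Lift off and look at the rocker.

```bash
python3 -m inch '0 0 0.5 0 0; 0 0 1.5 0 0; 0 0 4 0 0; 0 0 7 0 0; 0 0 10 0 0; 0 0 12 0 0; 0 0 12 0 0; 0 0 12 0 0'
python3 - <<'E'
from h import *
o=observe();print(o['ee_pos'],o['force']);
_,a=snap('wrist','w3.png')
b=cv2.imread('pics/w1.png')
r=lambda i:cv2.resize(i[110:230,270:400],None,fx=3,fy=3,interpolation=cv2.INTER_CUBIC)
cv2.imwrite('pics/cmp.png',np.hstack([r(b),r(a)]))
E
```

```text
t: 4.53
ee_pos: [490.7, -147.6, 171.6]
orientation: [3.138, -0.115, 0.005]
force: [0.3, -1.3, -1.4]
width: 0.4
[ 490.66354241 -147.63180525  171.55968206] [ 0.3068041  -1.27874106 -1.36540619]
```

View pics/cmp.png

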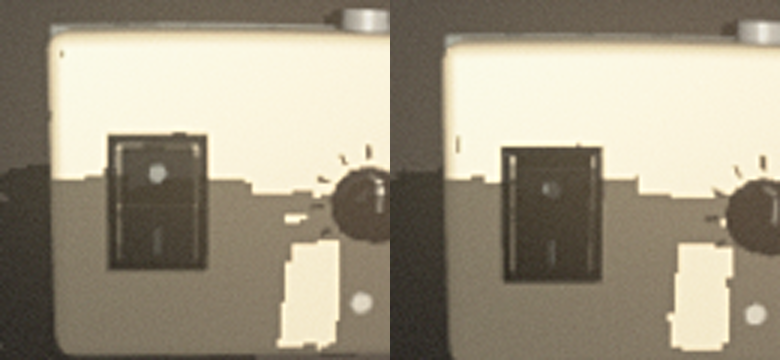

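The paddle's shading has flipped: the far half is now tilted and dark, so the switch is on. The box hasn't moved. Next, above the round key.

```bash
python3 -m inch '0.1 3.6 0 0.02 0; 0.2 7.2 0 0.04 0; 0.4 10.8 0 0.06 0; 0.5 14.4 0 0.08 0; 0.6 18 0 0.1 0; 0.8 21.6 0 0.12 0; 0.9 25.2 0 0.14 0; 1 28.8 0 0.16 0; 1.1 32.4 0 0.18 0; 1.3 36 0 0.19 0; 1.4 39.6 0 0.19 0; 1.5 42.9 0 0.19 0'
python3 -m inch '0 0 -1 0 0; 0 0 -2 0 0; 0 0 -3 0 0; 0 0 -3 0 0; 0 0 -3 0 0; 0 0 -3 0 0'
python3 - <<'E'
from h import *
o=observe();print(o['ee_pos'],o['orientation'],o['force']);snap('wrist','w4.png')
E
```

```text
t: 5.58
ee_pos: [503.9, 283.4, 168.7]
orientation: [3.136, 0.184, -0.003]
force: [0.5, 0.4, 0.3]
width: 0.3
t: 6.08
ee_pos: [505.3, 280.4, 140.2]
orientation: [3.136, 0.181, 0.0]
force: [-0.3, -0.2, 0.6]
width: 0.7
[505.27242239 280.41039066 140.19878858] [3.13592219e+00 1.80663281e-01 2.31335857e-04] [-0.28551602 -0.1741051   0.62472063]
```

View pics/w4.png

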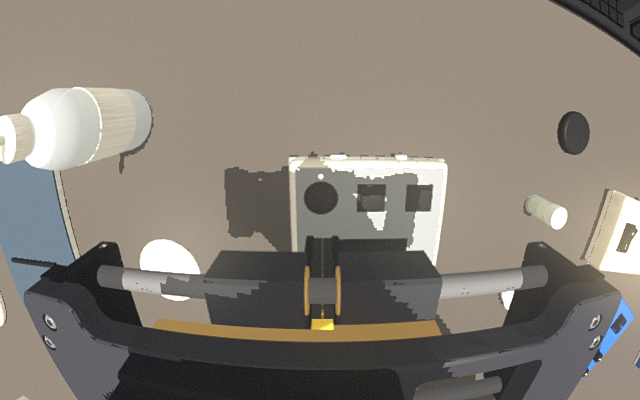

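The round key is at (321,198), with the square keys at (371,198) and (420,198). The yaw looks aligned.

```bash
python3 - <<'E'
from h import *
m=camera_model('wrist')
for u,v,z in((321,198,39),(371,198,39),(420,198,39)):print(u,v,px2w(m,u,v,z,True))
E
python3 -m inch '0 0.05 -2 0 0; 0 0.05 -4 0 0; 0 0.05 -6 0 0; 0 0.05 -7.5 0 0; 0 0.05 -8.5 0 0; 0 0.05 -9 0 0; 0 0.05 -9.2 0 0; 0 0.05 -9.2 0 0; 0 0.05 -9.2 0 0'
```

```text
321 198 [508.7219024 281.1780324  39.       ]
371 198 [513.89175835 236.7986367   39.        ]
420 198 [519.28766419 191.02749148  39.        ]
t: 6.88
ee_pos: [505.4, 282.3, 49.0]
orientation: [-3.136, -0.183, -0.002]
force: [0.5, 0.2, -0.6]
width: 0.6
```

```bash
python3 -m inch '0.1 0 -0.2 0 0; 0.1 0 -0.4 0 0; 0.1 0 -0.6 0 0; 0.1 0 -0.8 0 0; 0.1 0 -0.9 0 0; 0.1 0 -1 0 0; 0.1 0 -1.1 0 0; 0.1 0 -1.2 0 0; 0.1 0 -1.3 0 0; 0.1 0 -1.35 0 0; 0.1 0 -1.35 0 0;0.1 0 -1.35 0 0'
```

```text
t: 7.88
ee_pos: [505.9, 282.0, 35.4]
orientation: [3.136, 0.183, 0.001]
force: [-3.0, -3.0, 10.5]
width: 0.3
```

10.5 N is well above the 3.3 N spring, so the key is at its stop. Lift, then move above the picture key.

```bash
python3 -m inch '0 0 0.3 0 0; 0 0 1 0 0; 0 0 3 0 0; 0 0 6 0 0; -1.5 -1.7 8 0 0; -3 -3.4 8 0 0; -4.6 -5.2 8 0 0; -4.6 -5.2 8 0 0; -4.6 -5.2 8 0 0;-4.6 -5.2 8 0 0'
python3 - <<'E'
from h import *
o=observe();print(o['ee_pos'],o['orientation'],o['force']);snap('wrist','w5.png')
E
```

```text
t: 8.72
ee_pos: [460.3, 230.3, 115.0]
orientation: [-3.136, -0.183, -0.001]
force: [-0.4, 0.2, -0.6]
width: 0.4
[460.26492264 230.31630433 114.98809236] [-3.13598899e+00 -1.83055632e-01 -1.47734168e-03] [-0.35509465  0.16748362 -0.59097273]
```

View pics/w5.png

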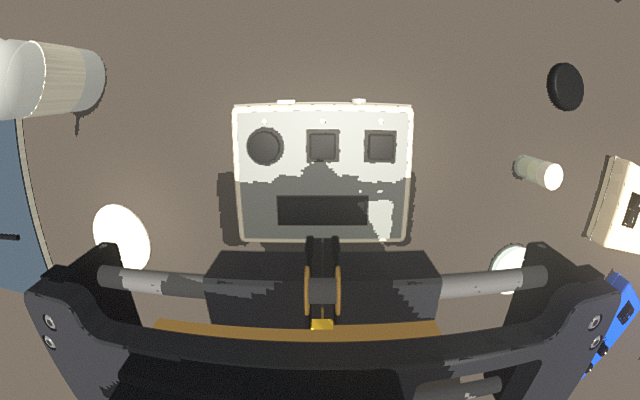

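The picture key spans (277–368, 195–225), centred on (322,210), in line with the fingers at x=322. The pad looks undisturbed.

```bash
python3 - <<'E'
from h import *
m=camera_model('wrist')
for u,v,z in((322,210,39),(264,147,39)):print(u,v,px2w(m,u,v,z,True))
E
python3 -m inch '0 0 -1.5 0 0; 0 0 -3 0 0; 0 0 -4.5 0 0; 0 0 -5.5 0 0; 0 0 -6.2 0 0; 0 0 -6.6 0 0; 0 0 -6.6 0 0; 0 0 -6.6 0 0'
```

```text
322 210 [461.1222108  230.00805784  39.        ]
264 147 [507.00980245 280.84551374  39.        ]
t: 9.43
ee_pos: [460.1, 230.4, 48.9]
orientation: [-3.136, -0.184, -0.0]
force: [-0.1, -0.4, -1.0]
width: 0.5
```

```bash
python3 -m inch '0 0 -0.2 0 0; 0 0 -0.4 0 0; 0 0 -0.6 0 0; 0 0 -0.8 0 0; 0 0 -0.9 0 0; 0 0 -1 0 0; 0 0 -1.1 0 0; 0 0 -1.2 0 0; 0 0 -1.3 0 0; 0 0 -1.35 0 0; 0 0 -1.35 0 0;0 0 -1.35 0 0'
```

```text
t: 10.43
ee_pos: [459.9, 229.9, 35.4]
orientation: [3.136, 0.183, 0.0]
force: [-3.1, -3.0, 7.4]
width: 0.7
```

Pressed to its stop (7.4 N at z 35.4). Lift well clear and check.

```bash
python3 -m inch '0 0 0.3 0 0; 0 0 1 0 0; 0 0 3 0 0; 0 0 6 0 0; 0 0 9 0 0; 0 0 12 0 0; 0 0 15 0 0; 0 0 16 0 0; 0 0 16 0 0;0 0 16 0 0;0 0 16 0 0'
python3 - <<'E'
from h import *
o=observe();print(o['ee_pos'],o['force'],o['t']);snap('wrist','w6.png');_,s=snap('scene','s2.png')
a=cv2.imread('pics/w6.png');b=cv2.imread('pics/scene1.png')
cv2.imwrite('pics/fin.png',cv2.resize(np.vstack([a[:260],s]),None,fx=.9,fy=.9))
cv2.imwrite('pics/fin.png',np.vstack([a[:230],s[:370]]))
E
```

```text
t: 11.35
ee_pos: [459.3, 229.6, 193.9]
orientation: [3.136, 0.183, -0.002]
force: [-0.3, -0.6, -0.6]
width: 0.6
[459.31177981 229.63370888 193.92736303] [-0.30941687 -0.60410953 -0.64613667] 11.35
```

View pics/fin.png

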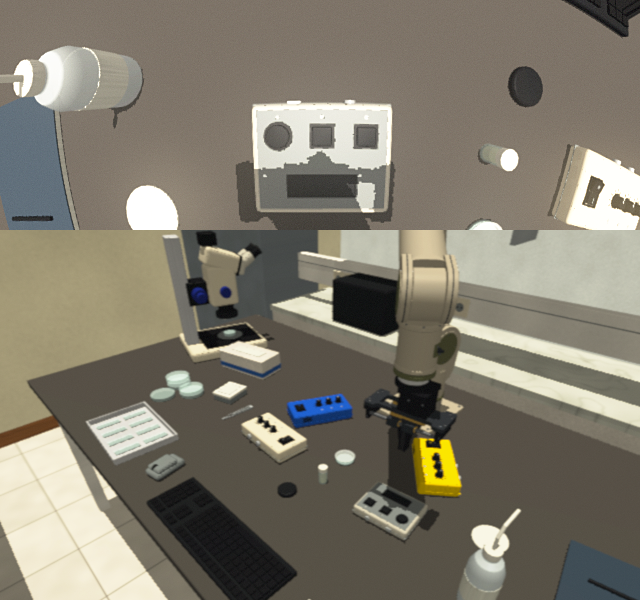

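The pad at (320,155), the box, the vial, the dish and the lens cap look undisturbed. All the keys look up and the hand is clear at z 194.

```bash
python3 -c "
from rig import *
print(hand_in())"
```

```text
the job is handed in; nothing more can be done
None
```

I pressed the lamp box's rocker home, then tapped the round white-balance key, then the long picture key, and handed the job in at about 11.4 s of the 45 s allowed. The hand-in reports no verdict, and the joint values can't be read directly, so the results below come from forces, heights and pictures.

| Step | Fingertip height at the end | Upward force |
|---|---|---|
| Rocker | 51.2 mm (51 mm when on) | 17 N |
| White-balance key | 35.4 mm (35 mm fully down) | 10.5 N |
| Picture key | 35.4 mm (35 mm fully down) | 7.4 N |

- **Rocker:** the close-up after the press shows its shading flipped, as it should be when on. I did not separately check that the light itself came on.
- **Keys:** both forces were well above the 3.3 N a fully pressed key gives, so both keys reached their stop. The hand lifted fully off the pad between the two taps.
- **Forces:** the three readings are from the end of each press; brief peaks in between were not recorded.
- **Final check:** the last pictures show all four keys up and nothing visibly moved. The hand was clear at 194 mm, with under 1 N on the tool.
- **Disagreement:** the top and wrist cameras differed by up to about 3 mm on positions. That was small enough for every press to land on its target.

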